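Fit the splined drive hub on the gearbox stub

TASK

Fit the drive hub, the flanged one with four teeth inside its bore, onto the upright shaft stub that has four splines (not the smooth round pin): turn it until the teeth line up, flange down as it lies now, and keep hold of it while you lower it until its flange sits fully home on the stub's shoulder, then let go and draw clear. Leave the smooth-bored flanged collar where it is.

Things in the scene. Friction and masses are not known exactly. Their poses are not given: they have to be found in the camera images.
- hub: Loose steel hub, 0.5-0.8 kg, on the bench flange down. Flange: disc 84 mm across, 8 thick, at the bottom; barrel above: 58 mm across, up to 50 mm height; grip round the barrel. Bore 50 mm, with four inward teeth 10 mm wide, full height, 32 mm free between tips. Origin: centre of underside, z up. Gaps lie along its +x, -x, +y, -y, teeth at 45 deg between: the same every quarter turn.
- stub: Fixed steel stub on a grey stand 120 mm square turned otherwise. Origin: on its axis at the top face of its shoulder (dark 68 mm disc), 42 mm above the bench, where the hub's underside rests; z up. Core 22 mm; four splines along +x, -x, +y, -y, 8 mm wide, reaching 20 mm from the axis, 34 mm tall; conical nose to 50 mm. The hub fits with 5 mm sideways and 13 deg turning play.
- collar: Lookalike to leave alone: loose steel flanged collar with the hub's outside shape and size (flange 84 mm, barrel 58 mm, 50 mm tall) but a smooth 25 mm round bore and thick wall. Origin: centre of underside, on the bench.
- mandrel: Wrong place: fixed stand like the stub's, 120 mm square, with a smooth 22 mm pin, no splines, tip 92 mm above the bench. Origin: centre of its underside, on the bench. The four things share four places, any in any, over 130 mm apart centre to centre; a spanner and a bearing under 30 mm high lie between them, taller clutter only farther out.

How it is judged:
By the outcome, as a careful person would: the job done as asked, in the order asked, and still so for the second after the job is handed in, with the robot touching nothing.
It also fails if it takes over 34 s, if anything falls off the work surface, if the arm or the gripper's body presses on something with over 40 N, if the wrist force passes 120 N, or if a joint passes its speed limit or range.

ROBOT

A 7-joint arm with a two-finger parallel gripper is mounted at the origin on the work surface. World frame = base frame: x ahead of the robot, y to its left, z up, the work surface at z = 0. Lengths are in m, angles in rad, forces in N, time in s.
With the tool pointing down it reaches from about 0.425 to 0.875 m from the base axis. Payload 8.4 kg.
Tool frame: the origin (TCP) lies at the very end of the fingers, on their centre line; the grasp point (between the pads) lies 19 mm behind it; z points along the fingers, y is the direction in which the jaws open and shut (so a half turn about z gives the same grasp; the last joint's range is limited). The gripper opens to 87 mm and grips with 3 to 60 N. Pads are 19 mm wide; open, the fingers measure 117 mm over their backs; the gripper's body (75 mm by 190 mm) begins 51 mm behind the grasp point.
Start: joints at [-1.308, 0.333, 0.04, 1.465, -0.013, 1.343, -0.059], TCP at [0.23, 0.608, 0.184] pointing down, gripper open.
Joint ranges: [-2.58, 2.58], [-0.38, 2.09], [-1.3, 1.39], [0.25, 2.4], [-1.5, 4.64], [0.08, 2.09], [-2.65, 2.65]. Speed limits (rad/s): [2.22, 2.22, 2.79, 2.79, 3.14, 3.14, 3.14].

INTERFACE

Orientations are given as a unit quaternion [x, y, z, w].
In Python, from plant import robot gives the robot as it stands.
- The arm moves only by the tool move_arm, never from a script. Its arguments are lists of equal length, an entry for each row: "linear": the shift along the tool's x, y, z in units of 40 mm (1.0 is 40 mm), a list of three; "dr": the turn, a rotation vector about the tool's x, y, z in units of 6 degrees (1.0 is 6 degrees), a list of three; "grip": the opening, from 0 (shut) to 1 (fully open). In form: {"linear": [[tx, ty, tz], ...], "dr": [[rx, ry, rz], ...], "grip": [grip, ...]}. A call has 1 to 20 rows; each row shifts and turns the pose as measured when the row begins, along the tool's axes as they then stand; what a row does not reach is not made up. A row lasts 1/12 s, in which the tool goes at most 41.7 mm and 7.16 degrees, less where a joint would pass 70% of its speed; a pose out of reach is approached as far as the arm can. A call is refused whole if a number of a shift passes 1 or a number of a turn 1, either way. A call with a gripper value outside its range is refused whole. The fingers move at their own pace and stop on an object; the grip force is fixed at half the most. Time passes only in rows, so rows that do not move let the fingers close. It gives the time, the measured TCP pose, the force and the opening at its end, in the units of the state.
- robot.state(): the state, without advancing time (a new reading comes with each control period).
- robot.capture(name): name is "scene" or "top"; returns a dict with "image" (400x640x3 uint8, red, green, blue), "intrinsics" (3x3 intrinsics, pixels), "origin" and "rotation" of the camera in the world. Camera axes: x right, y down, z forward; pixel columns grow to the right and rows downward; lengths in m; the calibration is good to about 2 mm. A picture is of the moment at which its call begins. There is no depth.
- robot.job_done(): hands the job in, once; it reports no verdict.
The state is a dict: "clock": time; "joints": joint angles; "joint_velocities": joint speeds; "tau": joint torques, N m; "position": TCP position; "tcp_rot": TCP orientation; "wrist_force": force on the tool from outside, world axes, zero at the start; "moment": the same for the moment, N m; "gripper_width": finger opening in m.
Only numpy, scipy, OpenCV 4.12 (cv2) and the standard library are available. Lean on these libraries where they do the work, as an engineer would, in place of code of your own. Each camera call takes 0.05 s, during which the arm holds its last target. There are 200 camera calls.

## Working session

There is one attempt and no reset: what is moved stays moved. The work goes in short steps, Python scripts to look and compute and a tool call to move; the robot and the scene stay as the last step left them, time stands still between calls to the robot, and variables do not carry over. Pictures are saved under pics/ and viewed, about 8 in all and at most 12, crops included, and the job is handed in when it is done.

Besides the shell and the picture viewer there is one more tool, called after "Call:" by a JSON object that holds its "name" and its "arguments", one argument or row to a line. move_arm: Moves the arm, as the interface text tells. Its arguments: {"type":"object","properties":{"linear":{"type":"array","items":{"type":"array","items":{"type":"number"}}},"dr":{"type":"array","items":{"type":"array","items":{"type":"number"}}},"grip":{"type":"array","items":{"type":"number"}}},"required":["linear","dr","grip"]}

```bash
mkdir -p pics; ls; cat > h.py <<'E'
import numpy as np,cv2,pickle
from plant import robot
def cap(n,f):
    c=robot.capture(n); cv2.imwrite(f'pics/{f}.png',c['image'][:,:,::-1]); pickle.dump(c,open(f'pics/{f}.pkl','wb')); return c
def load(f): return pickle.load(open(f'pics/{f}.pkl','rb'))
def p2w(c,u,v,z):
    d=np.array(c['rotation'])@np.linalg.solve(np.array(c['intrinsics']),[u,v,1.]); o=np.array(c['origin'])
    return o+d*(z-o[2])/d[2]
def w2p(c,p):
    q=np.array(c['intrinsics'])@(np.array(c['rotation']).T@(np.array(p)-np.array(c['origin']))); return q[:2]/q[2]
def crop(f,x,y,w,h,s): cv2.imwrite(f'pics/{f}_c{x}_{y}.png',cv2.resize(cv2.imread(f'pics/{f}.png')[y:y+h,x:x+w],None,fx=s,fy=s,interpolation=cv2.INTER_CUBIC))
E
python3 - <<'E'
from h import *
for n in('scene','top'):
    c=cap(n,n+'0'); print(n,c['origin'],np.round(c['rotation'],3).tolist(),np.array(c['intrinsics']).tolist())
s=robot.state(); print(s['clock'],s['position'],s['tcp_rot'],s['gripper_width'])
E
```

```text
pics
scene [ 0.95351432 -0.32870678  0.89780584] [0.851, 0.442, -0.126, -0.255] [[503.841829693026, 0.0, 317.2860404674369], [0.0, 503.841829693026, 197.96443356062466], [0.0, 0.0, 1.0]]
top [0.41991641 0.00933298 0.91988992] [0.707, -0.704, 0.039, -0.049] [[375.72894447649367, 0.0, 318.7765182041947], [0.0, 375.72894447649367, 200.57121390510827], [0.0, 0.0, 1.0]]
0.1 [0.22996449 0.60745773 0.18276659] [ 1.79948501e-01  9.83675770e-01 -7.14798921e-04 -6.90360128e-05] 0.08732146980157393
```

View pics/top0.png

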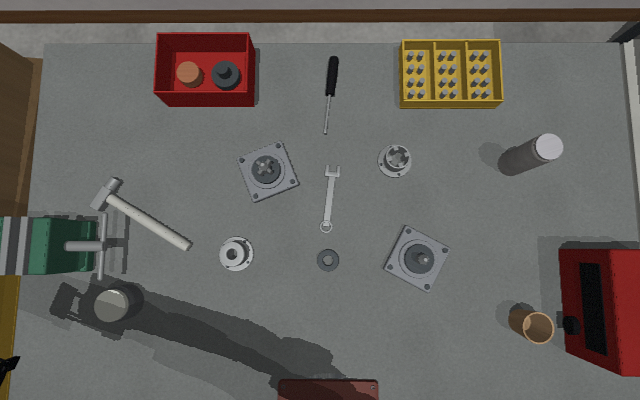

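View pics/scene0.png

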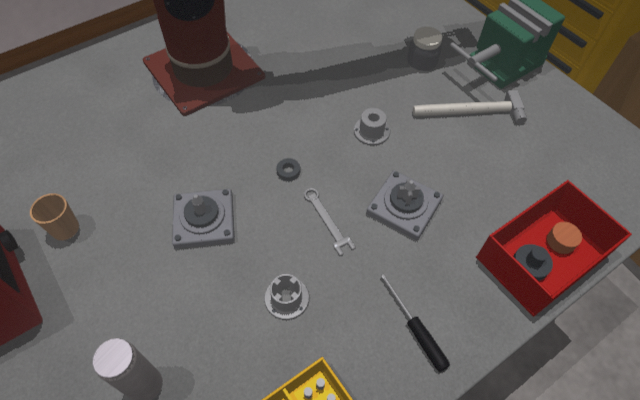

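The top view shows the hub at about (396,160), the stub at (267,170), the collar at (236,254) and the mandrel at (418,258). I'll enlarge the hub and the stub.

```bash
python3 - <<'E'
from h import *
I={n:cv2.imread(f'pics/{n}0.png') for n in('top','scene')}
R=[('top',370,135),('top',240,145),('scene',262,270),('scene',380,172)]
t=[]
for n,x,y in R:
    a=cv2.resize(I[n][y:y+50,x:x+50],(390,390),interpolation=cv2.INTER_CUBIC)
    a=a[:290] if 0 else a
    for k in range(0,50,10):
        cv2.putText(a,str(x+k),(int(k*7.8),10),0,.35,(0,255,255)); cv2.putText(a,str(y+k),(0,int(k*7.8)+4),0,.35,(0,255,255))
        cv2.line(a,(int(k*7.8),0),(int(k*7.8),390),(0,200,200),1) if 0 else None
    t.append(cv2.resize(a,(300,300)) )
cv2.imwrite('pics/c1.png',np.vstack([np.hstack(t[:2]),np.hstack(t[2:])]))
E
```

```text
(no output)
```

View pics/c1.png

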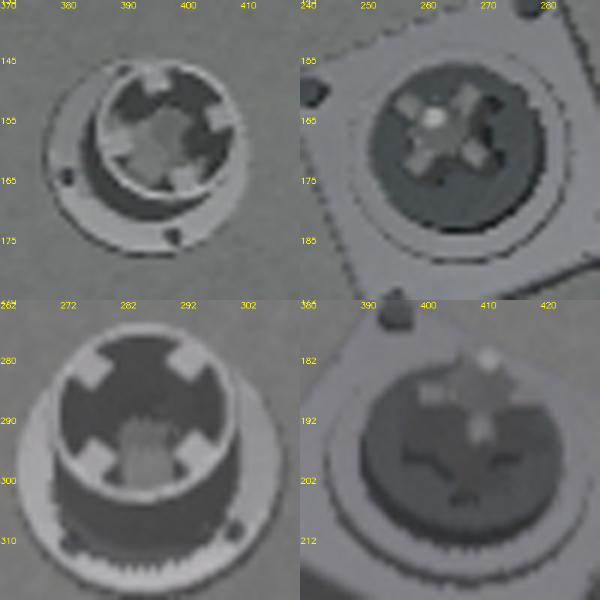

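```bash
python3 - <<'E'
from h import *
T,S=load('top0'),load('scene0')
def pts(c,x,y,l,z):
    P=np.array([p2w(c,x+a/6-.5+.08,y+b/6-.5+.08,z)[:2] for a,b in l]); return P
def ang(P):
    d=P-P.mean(0); a=np.arctan2(d[:,1],d[:,0]); return np.degrees(np.angle(np.exp(4j*a).mean()))/4,np.linalg.norm(d,axis=1).round(4)
for nm,c,x,y,l,z in [('hubteeth T',T,370,135,[(157,80),(218,117),(187,178),(120,138)],.05),('hubteeth S',S,262,270,[(93,68),(190,60),(200,150),(95,160)],.05),
  ('hubflange T',T,370,135,[(146,156)],.008),('hubflange S',S,262,270,[(149,155)],.008),('hubrim T',T,370,135,[(170,131)],.05),('hubrim S',S,262,270,[(147,113)],.05),
  ('spl T',T,240,145,[(108,105),(170,97),(185,152),(121,162)],.076),('spl S',S,380,172,[(132,92),(188,57),(225,97),(182,130)],.076),
  ('stub disc T',T,240,145,[(158,148)],.042),('stub disc S',S,380,172,[(161,143)],.042)]:
    P=pts(c,x,y,l,z); print(nm,P.mean(0).round(4),*(ang(P) if len(P)>1 else ()))
E
```

```text
Traceback (most recent call last):
  File "h.py", line 7, in p2w
    d=np.array(c['rotation'])@np.linalg.solve(np.array(c['intrinsics']),[u,v,1.]); o=np.array(c['origin'])
      ~~~~~~~~~~~~~~~~~~~~~~~^~~~~~~~~~~~~~~~~~~~~~~~~~~~~~~~~~~~~~~~~~~~~~~~~~~~
ValueError: matmul: Input operand 1 has a mismatch in its core dimension 0, with gufunc signature (n?,k),(k,m?)->(n?,m?) (size 3 is different from 4)
```

```bash
sed -i "s/^def load.*/from scipy.spatial.transform import Rotation as Ro\ndef load(f):\n    c=pickle.load(open(f'pics\/{f}.pkl','rb')); c['rotation']=Ro.from_quat(c['rotation']).as_matrix(); return c/" h.py
cat > m1.py <<'E'
from h import *
T,S=load('top0'),load('scene0')
def pts(c,x,y,l,z):
    P=np.array([p2w(c,x+a/6-.5+.08,y+b/6-.5+.08,z)[:2] for a,b in l]); return P
def ang(P):
    d=P-P.mean(0); a=np.arctan2(d[:,1],d[:,0]); return np.degrees(np.angle(np.exp(4j*a).mean()))/4,np.linalg.norm(d,axis=1).round(4)
for nm,c,x,y,l,z in [('hubteeth T',T,370,135,[(157,80),(218,117),(187,178),(120,138)],.05),('hubteeth S',S,262,270,[(93,68),(190,60),(200,150),(95,160)],.05),
  ('hubflange T',T,370,135,[(146,156)],.008),('hubflange S',S,262,270,[(149,155)],.008),('hubrim T',T,370,135,[(170,131)],.05),('hubrim S',S,262,270,[(147,113)],.05),
  ('spl T',T,240,145,[(108,105),(170,97),(185,152),(121,162)],.076),('spl S',S,380,172,[(132,92),(188,57),(225,97),(182,130)],.076),
  ('stub disc T',T,240,145,[(158,148)],.042),('stub disc S',S,380,172,[(161,143)],.042)]:
    P=pts(c,x,y,l,z); print(nm,P.mean(0).round(4),*(ang(P) if len(P)>1 else ()))
E
python3 m1.py; python3 -c "
from h import *
print(Ro.from_quat(robot.state()['tcp_rot']).as_matrix().round(3))"
```

```text
hubteeth T [ 0.6356 -0.1647] 13.975254063221742 [0.0201 0.0193 0.0209 0.0203]
hubteeth S [ 0.6331 -0.1616] 15.387013129415175 [0.0207 0.0207 0.0213 0.0215]
hubflange T [ 0.6343 -0.1628]
hubflange S [ 0.6308 -0.1606]
hubrim T [ 0.6345 -0.1644]
hubrim S [ 0.6346 -0.1617]
spl T [0.6049 0.1478] -33.50401122025472 [0.0175 0.0154 0.0176 0.0159]
spl S [0.6058 0.1509] -41.59522430237781 [0.0164 0.0153 0.0142 0.0144]
stub disc T [0.6046 0.1485]
stub disc S [0.6027 0.1517]
[[-0.935  0.354 -0.   ]
 [ 0.354  0.935 -0.001]
 [-0.    -0.001 -1.   ]]
```

Estimates: hub ≈ (0.634, -0.163), stub ≈ (0.604, 0.150). Both views agree that hub to stub is (-0.0305, +0.313). I'll move towards the hub.

Call:
{"name": "move_arm", "arguments": {
  "linear": [
    [-0.7,-0.62,0],
    [-0.7,-0.62,0],
    [-0.7,-0.62,0],
    [-0.7,-0.62,0],
    [-0.7,-0.62,0],
    [-0.7,-0.62,0],
    [-0.7,-0.62,0],
    [-0.7,-0.62,0],
    [-0.7,-0.62,0],
    [-0.7,-0.62,0],
    [-0.7,-0.62,0],
    [-0.7,-0.62,0],
    [-0.7,-0.62,0],
    [-0.7,-0.62,0],
    [-0.7,-0.62,0],
    [-0.7,-0.62,0],
    [-0.7,-0.62,0],
    [-0.7,-0.62,0],
    [-0.7,-0.62,0],
    [-0.7,-0.62,0]
  ],
  "dr": [
    [0,0,0],
    [0,0,0],
    [0,0,0],
    [0,0,0],
    [0,0,0],
    [0,0,0],
    [0,0,0],
    [0,0,0],
    [0,0,0],
    [0,0,0],
    [0,0,0],
    [0,0,0],
    [0,0,0],
    [0,0,0],
    [0,0,0],
    [0,0,0],
    [0,0,0],
    [0,0,0],
    [0,0,0],
    [0,0,0]
  ],
  "grip": [1,1,1,1,1,1,1,1,1,1,1,1,1,1,1,1,1,1,1,1]
}}

```text
clock: 1.77
position: [0.5858, -0.0786, 0.1761]
tcp_rot: [0.171, 0.985, -0.002, -0.004]
wrist_force: [0.4, 1.2, 0.2]
gripper_width: 0.0871
```

```bash
cat > m2.py <<'E'
from h import *
# overlay of spline model on both views, candidates of angle
T,S=load('top0'),load('scene0')
def show(f,c,x,y,w,s,cx,cy,a):
    im=cv2.resize(cv2.imread(f'pics/{f}.png')[y:y+w,x:x+w],None,fx=s,fy=s,interpolation=cv2.INTER_CUBIC)
    if a is None: return im
    def poly(P,z,col):
        q=np.array([w2p(c,[p[0],p[1],z]) for p in P]); q=((q+.5-[x,y])*s*16).astype(int); cv2.polylines(im,[q],True,col,1,cv2.LINE_AA,4)
    for k in range(4):
        t=np.radians(a+90*k); R=np.array([[np.cos(t),-np.sin(t)],[np.sin(t),np.cos(t)]])
        poly(np.array([[.008,-.004],[.02,-.004],[.02,.004],[.008,.004]])@R.T+[cx,cy],.076,(0,255,255))
    th=np.linspace(0,2*np.pi,40); poly(np.c_[cx+.034*np.cos(th),cy+.034*np.sin(th)],.042,(0,255,0))
    return im
a=[show('top0',T,250,155,32,8,.6047,.1482,v) for v in(None,-34,-40)]
b=[show('scene0',S,390,175,32,8,.6035,.1513,v) for v in(None,-34,-40)]
cv2.imwrite('pics/c2.png',np.vstack([np.hstack(a),np.hstack(b)]))
E
python3 m2.py
```

```text
(no output)
```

View pics/c2.png

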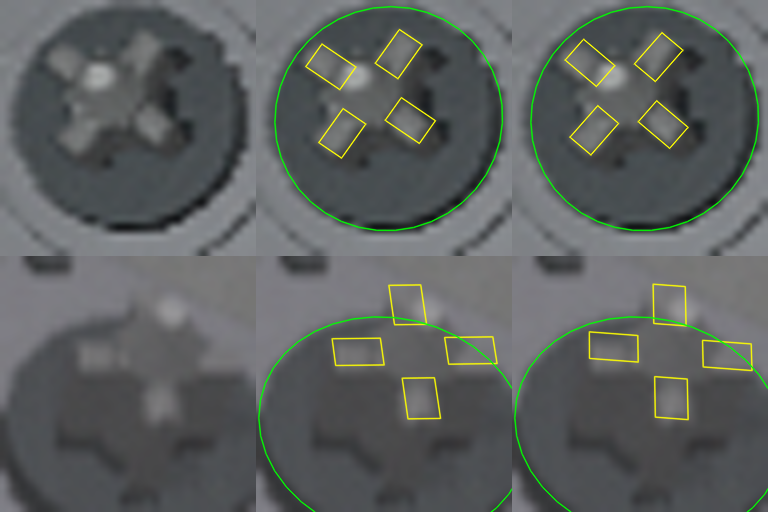

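Spline angle ≈ -35.5° and hub gap angle ≈ -30.3° (mod 90), so the hub needs about -5° about world z. Next is the move to above the hub.

```bash
cat > go.py <<'E'
import sys
from h import *
def go(x,y,z,yaw):  # yaw = world angle of tool y axis, deg
    s=robot.state(); R=Ro.from_quat(s['tcp_rot']); p=np.array(s['position'])
    d=R.inv().apply(np.array([x,y,z])-p)/.04
    t=np.radians(yaw); yt=np.array([np.cos(t),np.sin(t),0]); zt=np.array([0,0,-1.]); xt=np.cross(yt,zt)
    G=Ro.from_matrix(np.c_[xt,yt,zt]); r=np.degrees((R.inv()*G).as_rotvec())/6
    Y=R.as_matrix()[:,1]
    print('t',s['clock'],'p',p.round(4),'yaw',np.degrees(np.arctan2(Y[1],Y[0])).round(2),'F',np.round(s['wrist_force'],1),'w',round(s['gripper_width'],4)); print('lin units',d.round(2),'dr units',r.round(2))
if __name__=='__main__': go(*map(float,sys.argv[1:5]))
E
python3 go.py .6345 -.163 .09 70
```

```text
t 1.7667 p [ 0.5858 -0.0786  0.1761] yaw 70.28 F [0.4 1.2 0.2] w 0.0871
lin units [-1.87 -1.56  2.15] dr units [-0.06 -0.07  0.05]
```

Call:
{"name": "move_arm", "arguments": {
  "linear": [
    [-0.47,-0.4,0],
    [-0.47,-0.4,0.4],
    [-0.47,-0.4,0.6],
    [-0.46,-0.36,0.6],
    [0,0,0.5],
    [0,0,0]
  ],
  "dr": [
    [-0.06,-0.07,0.05],
    [0,0,0],
    [0,0,0],
    [0,0,0],
    [0,0,0],
    [0,0,0]
  ],
  "grip": [1,1,1,1,1,1]
}}

```text
clock: 2.27
position: [0.638, -0.1789, 0.0879]
tcp_rot: [0.179, 0.984, -0.003, 0.001]
wrist_force: [-1.1, 0.2, -1.4]
gripper_width: 0.0871
```

```bash
python3 go.py .6345 -.163 .014 70; python3 - <<'E'
from h import *
cap('scene','s1');cap('top','t1')
a=cv2.imread('pics/s1.png')[180:380,190:390]; b=cv2.imread('pics/t1.png')[60:260,300:500]
cv2.imwrite('pics/c3.png',cv2.resize(np.hstack([a,b]),(800,400)))
E
```

```text
t 2.2667 p [ 0.638  -0.1789  0.0879] yaw 69.42 F [-1.1  0.2 -1.4] w 0.0871
lin units [0.23 0.35 1.85] dr units [-0.05  0.03 -0.1 ]
```

View pics/c3.png

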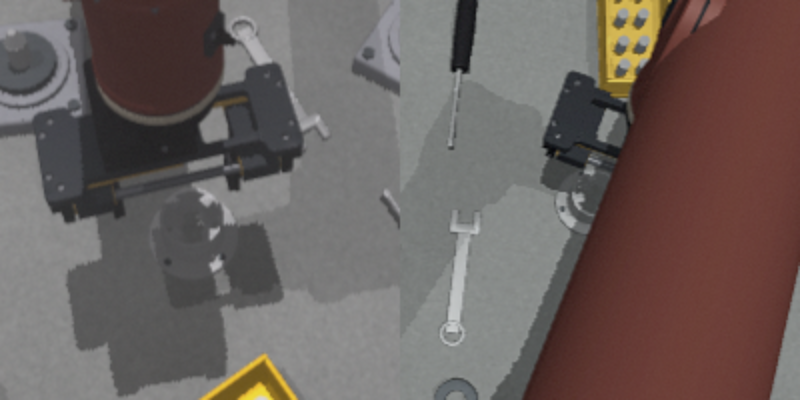

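The gripper is over the hub, overshot slightly towards -y as the state shows. The hub is unmoved. I'll correct, descend and check.

Call:
{"name": "move_arm", "arguments": {
  "linear": [
    [0.2,0.33,0],
    [0,0,0],
    [0,0,0]
  ],
  "dr": [
    [-0.05,0.03,-0.1],
    [0,0,0],
    [0,0,0]
  ],
  "grip": [1,1,1]
}}

```text
clock: 2.62
position: [0.638, -0.1602, 0.0961]
tcp_rot: [0.171, 0.985, 0.001, 0.004]
wrist_force: [-0.8, -0.0, -0.1]
gripper_width: 0.0875
```

```bash
python3 go.py .6345 -.163 .014 70
```

```text
t 2.6167 p [ 0.638  -0.1602  0.0961] yaw 70.25 F [-0.8 -0.  -0.1] w 0.0875
lin units [ 0.08 -0.1   2.05] dr units [0.04 0.08 0.04]
```

Call:
{"name": "move_arm", "arguments": {
  "linear": [
    [0.08,-0.1,0.3],
    [0,0,0.4],
    [0,0,0.4],
    [0,0,0.4],
    [0,0,0.25],
    [0,0,0],
    [0,0,0]
  ],
  "dr": [
    [0.04,0.08,0.04],
    [0,0,0],
    [0,0,0],
    [0,0,0],
    [0,0,0],
    [0,0,0],
    [0,0,0]
  ],
  "grip": [1,1,1,1,1,1,1]
}}

```text
clock: 3.2
position: [0.636, -0.1587, 0.0268]
tcp_rot: [0.171, 0.985, 0.001, 0.003]
wrist_force: [0.7, 0.4, 0.5]
gripper_width: 0.0872
```

```bash
python3 go.py .6345 -.163 .014 70
```

```text
t 3.2 p [ 0.636  -0.1587  0.0268] yaw 70.36 F [0.7 0.4 0.5] w 0.0872
lin units [ 0.   -0.11  0.32] dr units [0.04 0.06 0.06]
```

Call:
{"name": "move_arm", "arguments": {
  "linear": [
    [0,-0.11,0.12],
    [0,0,0.12],
    [0,0,0],
    [0,0,0],
    [0,0,0],
    [0,0,0],
    [0,0,0],
    [0,0,0],
    [0,0,0]
  ],
  "dr": [
    [0.04,0.06,0.04],
    [0,0,0],
    [0,0,0],
    [0,0,0],
    [0,0,0],
    [0,0,0],
    [0,0,0],
    [0,0,0],
    [0,0,0]
  ],
  "grip": [1,1,1,0.3,0.3,0.3,0.3,0.3,0.3]
}}

```text
clock: 3.95
position: [0.6365, -0.1641, 0.0199]
tcp_rot: [0.173, 0.985, -0.0, 0.002]
wrist_force: [0.1, -0.8, -1.2]
gripper_width: 0.0551
```

```bash
python3 go.py .6345 -.163 .14 70
```

```text
t 3.95 p [ 0.6365 -0.1641  0.0199] yaw 70.08 F [ 0.1 -0.8 -1.2] w 0.0551
lin units [ 0.04  0.01 -3.  ] dr units [0.   0.03 0.01]
```

Call:
{"name": "move_arm", "arguments": {
  "linear": [
    [0,0,0],
    [0,0,0],
    [0,0,0]
  ],
  "dr": [
    [0,0,0],
    [0,0,0],
    [0,0,0]
  ],
  "grip": [0,0,0]
}}

```text
clock: 4.2
position: [0.6366, -0.164, 0.0201]
tcp_rot: [0.173, 0.985, -0.0, 0.002]
wrist_force: [-0.0, 0.2, 1.4]
gripper_width: 0.0346
```

```bash
python3 go.py .6345 -.163 .14 70;python3 - <<'E'
from h import *
cap('scene','s2')
a=cv2.imread('pics/s2.png')[200:340,190:390]
cv2.imwrite('pics/c4.png',cv2.resize(a,(800,560),interpolation=cv2.INTER_CUBIC))
E
```

```text
t 4.2 p [ 0.6366 -0.164   0.0201] yaw 70.08 F [-0.   0.2  1.4] w 0.0346
lin units [ 0.05  0.01 -3.  ] dr units [0.01 0.04 0.01]
```

View pics/c4.png

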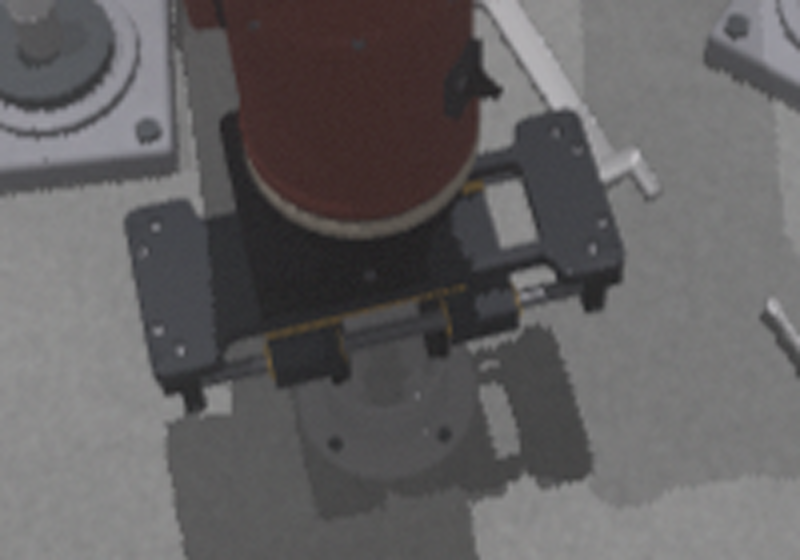

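```bash
python3 - <<'E'
from h import *
c=load('s2'); f=lambda p:((w2p(c,p)-[190,200])*4).round().astype(int).tolist()
print('now',robot.state()['position'],robot.state()['clock'],robot.state()['gripper_width'])
t=np.array([.6366,-.164,.02])
for dz in(0,.019,.07): print(dz,f(t+[0,0,dz]), 'fingers',[f(t+[.34*k,.94*k,dz]) for k in(-.0173,.0173)])
for p in([.6345,-.163,.008],[.6345,-.163,.05]): print(p,f(p))
print(c['origin'],load('scene0')['origin'])
E
```

```text
now [ 0.63657544 -0.16404504  0.02007139] 4.25 0.031254067461729027
0 [385, 385] fingers [[349, 395], [422, 376]]
0.019 [384, 369] fingers [[346, 379], [421, 360]]
0.07 [379, 324] fingers [[339, 333], [417, 314]]
[0.6345, -0.163, 0.008] [386, 391]
[0.6345, -0.163, 0.05] [382, 355]
[ 0.95351432 -0.32870678  0.89780584] [ 0.95351432 -0.32870678  0.89780584]
```

```bash
python3 - <<'E'
from h import *
a=cv2.imread('pics/s2.png')[265:330,250:325].astype(float)
a=np.clip(255*(a/200)**.6,0,255).astype(np.uint8)
b=cv2.imread('pics/scene0.png')[265:330,250:325]
cv2.imwrite('pics/c5.png',cv2.resize(np.hstack([a,b]),None,fx=5.3,fy=5.3,interpolation=cv2.INTER_CUBIC))
E
```

```text
(no output)
```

View pics/c5.png

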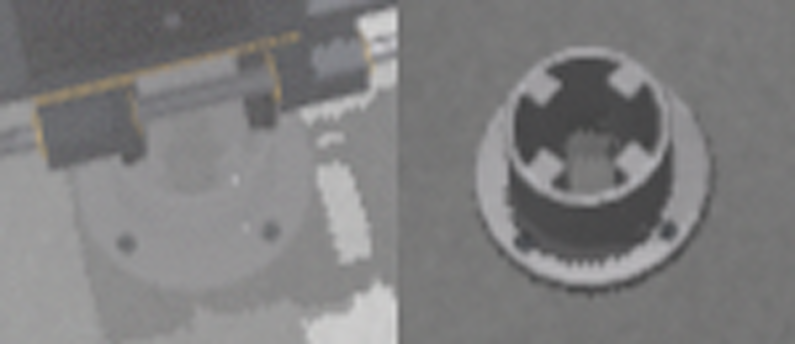

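```bash
python3 - <<'E'
from h import *
c=load('t1'); s=load('s1')
for z in(.16,.2,.24):
    print(z,'top block->',p2w(c,387.5,115,z).round(3),' scene: L',p2w(s,190+22,180+76,z).round(3),'R',p2w(s,190+137,180+54,z).round(3))
print(w2p(c,[.665,-.104,.2]), w2p(s,[.665,-.104,.2]), w2p(s,[.611,-.254,.2]))
q=robot.state(); print(q['joints'],q['position'],q['gripper_width'])
E
```

```text
0.16 top block-> [ 0.696 -0.123  0.16 ]  scene: L [ 0.56  -0.251  0.16 ] R [ 0.634 -0.074  0.16 ]
0.2 top block-> [ 0.681 -0.116  0.2  ]  scene: L [ 0.582 -0.255  0.2  ] R [ 0.651 -0.088  0.2  ]
0.24 top block-> [ 0.667 -0.109  0.24 ]  scene: L [ 0.603 -0.259  0.24 ] R [ 0.669 -0.102  0.24 ]
[381.74112528 123.0178664 ] [323.80915262 245.51049298] [222.11622477 270.01957798]
[-0.26841973  0.53165221  0.60651159  1.64942852 -0.33729282  1.0630759
  1.66138732] [ 0.63657544 -0.16404504  0.02007139] 0.031254067461729027
```

The fingers closed to 31 mm without touching the hub, and its bolt holes haven't moved. So the tips may be above the barrel despite the z reading. I'll open and inspect with projected markers.

Call:
{"name": "move_arm", "arguments": {
  "linear": [
    [0,0,0],
    [0,0,0],
    [0,0,0],
    [0,0,0],
    [0,0,0],
    [0,0,0],
    [0,0,0],
    [0,0,0]
  ],
  "dr": [
    [0,0,0],
    [0,0,0],
    [0,0,0],
    [0,0,0],
    [0,0,0],
    [0,0,0],
    [0,0,0],
    [0,0,0]
  ],
  "grip": [1,1,1,1,1,1,1,1]
}}

```text
clock: 4.92
position: [0.6365, -0.164, 0.02]
tcp_rot: [0.173, 0.985, -0.0, 0.002]
wrist_force: [-0.6, 0.1, 0.1]
gripper_width: 0.0765
```

```bash
python3 - <<'E'
from h import *
s=robot.state(); p=np.array(s['position']); R=Ro.from_quat(s['tcp_rot']).as_matrix(); w=s['gripper_width']; print(s['clock'],p,w)
cap('scene','s3'); c=load('s3')
a=cv2.imread('pics/s3.png')[235:335,220:350].astype(float); a=np.clip(255*(a/200)**.6,0,255).astype(np.uint8)
a=cv2.resize(a,None,fx=6,fy=6,interpolation=cv2.INTER_CUBIC)
for off,col in((0,(0,255,0)),(.045,(0,0,255))):
  for sg in(1,-1):
    q=[p+R@[x,sg*y,0]+[0,0,off] for x,y in((-.0095,w/2),(.0095,w/2),(.0095,w/2+.015),(-.0095,w/2+.015))]
    q=np.array([((w2p(c,k)+.5-[220,235])*6) for k in q]).astype(int); cv2.polylines(a,[q],True,col,1)
cv2.imwrite('pics/c6.png',a)
E
```

```text
4.9167 [ 0.63650663 -0.16398614  0.01996429] 0.07649959569645012
```

View pics/c6.png

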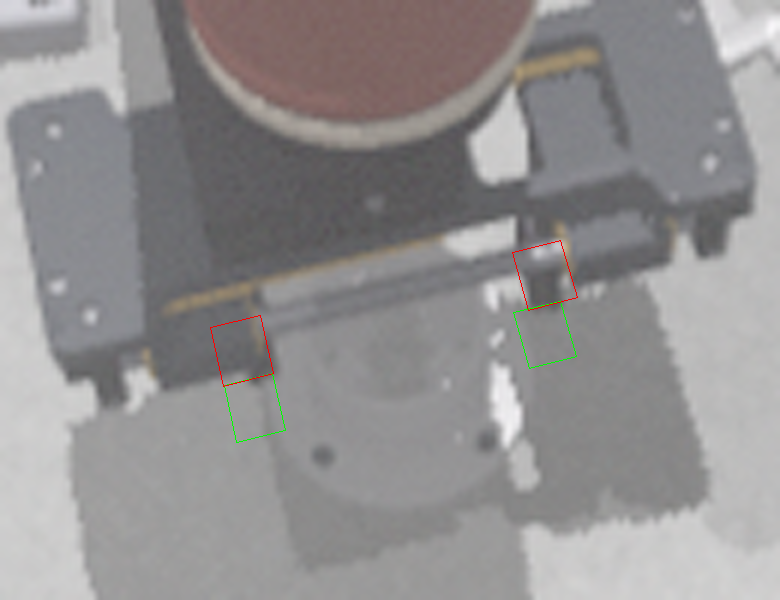

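The fingertips match the red boxes, which sit 45 mm above the reported TCP. So the tips really are at about z ≈ 0.063, above the barrel top, and the reported z is about 43 mm low or the fingers are shorter than stated. I'll go down in guarded small steps, watching the force.

Call:
{"name": "move_arm", "arguments": {
  "linear": [
    [0,0,0.15],
    [0,0,0.15],
    [0,0,0.15],
    [0,0,0.1],
    [0,0,0.1],
    [0,0,0]
  ],
  "dr": [
    [0,0.03,0],
    [0,0,0],
    [0,0,0],
    [0,0,0],
    [0,0,0],
    [0,0,0]
  ],
  "grip": [1,1,1,1,1,1]
}}

```text
clock: 5.47
position: [0.6361, -0.1638, -0.0096]
tcp_rot: [0.173, 0.985, 0.0, -0.0]
wrist_force: [-0.6, -0.9, 0.1]
gripper_width: 0.0869
```

```bash
python3 go.py .6345 -.163 -.02 70
```

```text
t 5.4667 p [ 0.6361 -0.1638 -0.0096] yaw 70.09 F [-0.6 -0.9  0.1] w 0.0869
lin units [0.04 0.   0.26] dr units [ 0.   -0.01  0.02]
```

The reported z is below the bench with no contact, so the offset is real. A little further down.

Call:
{"name": "move_arm", "arguments": {
  "linear": [
    [0,0,0.08],
    [0,0,0.08],
    [0,0,0.06],
    [0,0,0]
  ],
  "dr": [
    [0,0,0],
    [0,0,0],
    [0,0,0],
    [0,0,0]
  ],
  "grip": [1,1,1,1]
}}

```text
clock: 5.8
position: [0.6359, -0.1638, -0.0196]
tcp_rot: [0.173, 0.985, 0.0, -0.001]
wrist_force: [-0.5, 0.8, -0.8]
gripper_width: 0.0873
```

```bash
python3 go.py .6345 -.163 -.024 70
```

```text
t 5.8 p [ 0.6359 -0.1638 -0.0196] yaw 70.08 F [-0.5  0.8 -0.8] w 0.0873
lin units [0.04 0.01 0.11] dr units [ 0.   -0.01  0.01]
```

Tip true height is about 0.023, which overlaps the barrel well. Now I'll grip.

Call:
{"name": "move_arm", "arguments": {
  "linear": [
    [0,0,0],
    [0,0,0],
    [0,0,0],
    [0,0,0],
    [0,0,0],
    [0,0,0],
    [0,0,0],
    [0,0,0]
  ],
  "dr": [
    [0,0,0],
    [0,0,0],
    [0,0,0],
    [0,0,0],
    [0,0,0],
    [0,0,0],
    [0,0,0],
    [0,0,0]
  ],
  "grip": [0,0,0,0,0,0,0,0]
}}

```text
clock: 6.47
position: [0.6362, -0.1642, -0.019]
tcp_rot: [0.173, 0.985, 0.0, -0.0]
wrist_force: [1.1, -0.6, -0.6]
gripper_width: 0.0571
```

```bash
python3 go.py .6345 -.163 .09 70
```

```text
t 6.4667 p [ 0.6362 -0.1642 -0.019 ] yaw 70.07 F [ 1.1 -0.6 -0.6] w 0.0571
lin units [ 0.05  0.01 -2.73] dr units [ 0.   -0.    0.01]
```

Gripped at 57 mm. The hub's underside is at reported z + 0.019. Lifting.

Call:
{"name": "move_arm", "arguments": {
  "linear": [
    [0,0,-0.2],
    [0,0,-0.4],
    [0,0,-0.5],
    [0,0,-0.5],
    [0,0,-0.5],
    [0,0,-0.5],
    [0,0,-0.4],
    [0,0,0]
  ],
  "dr": [
    [0,0,0],
    [0,0,0],
    [0,0,0],
    [0,0,0],
    [0,0,0],
    [0,0,0],
    [0,0,0],
    [0,0,0]
  ],
  "grip": [0,0,0,0,0,0,0,0]
}}

```text
clock: 7.13
position: [0.6305, -0.1623, 0.1027]
tcp_rot: [0.173, 0.985, 0.0, -0.007]
wrist_force: [1.8, -1.1, -5.2]
gripper_width: 0.0578
```

```bash
python3 go.py .6057 .1488 .10 64.9
```

```text
t 7.1333 p [ 0.6305 -0.1623  0.1027] yaw 70.05 F [ 1.8 -1.1 -5.2] w 0.0578
lin units [3.23 7.1  0.1 ] dr units [-0.03 -0.13  0.86]
```

The wrist reads -5 N, so the hub is held. Next I'll carry it to above the stub.

Call:
{"name": "move_arm", "arguments": {
  "linear": [
    [0.2,0.4,0],
    [0.32,0.7,0],
    [0.32,0.7,0],
    [0.32,0.7,0],
    [0.32,0.7,0],
    [0.32,0.7,0],
    [0.32,0.7,0],
    [0.32,0.7,0],
    [0.3,0.6,0],
    [0.2,0.4,0],
    [0,0,0],
    [0,0,0]
  ],
  "dr": [
    [-0.03,-0.13,0.2],
    [0,0,0.2],
    [0,0,0.2],
    [0,0,0.2],
    [0,0,0],
    [0,0,0],
    [0,0,0],
    [0,0,0],
    [0,0,0],
    [0,0,0],
    [0,0,0],
    [0,0,0]
  ],
  "grip": [0,0,0,0,0,0,0,0,0,0,0,0]
}}

```text
clock: 8.13
position: [0.6146, 0.1263, 0.0898]
tcp_rot: [0.219, 0.976, -0.004, -0.007]
wrist_force: [0.3, -1.5, -5.8]
gripper_width: 0.0575
```

```bash
python3 go.py .6057 .1488 .085 64.9
```

```text
t 8.1333 p [0.6146 0.1263 0.0898] yaw 64.76 F [ 0.3 -1.5 -5.8] w 0.0575
lin units [0.44 0.42 0.12] dr units [-0.1  -0.12 -0.02]
```

Call:
{"name": "move_arm", "arguments": {
  "linear": [
    [0.22,0.21,0],
    [0.22,0.21,0],
    [0,0,0],
    [0,0,0]
  ],
  "dr": [
    [-0.1,-0.12,-0.02],
    [0,0,0],
    [0,0,0],
    [0,0,0]
  ],
  "grip": [0,0,0,0]
}}

```text
clock: 8.47
position: [0.6035, 0.1469, 0.0868]
tcp_rot: [0.219, 0.976, -0.002, -0.002]
wrist_force: [-0.1, -1.3, -5.7]
gripper_width: 0.0571
```

```bash
python3 go.py .6057 .1488 .075 64.9
```

```text
t 8.4667 p [0.6035 0.1469 0.0868] yaw 64.75 F [-0.1 -1.3 -5.7] w 0.0571
lin units [-0.03  0.07  0.3 ] dr units [-0.04 -0.03 -0.03]
```

Call:
{"name": "move_arm", "arguments": {
  "linear": [
    [-0.03,0.06,0],
    [0,0,0]
  ],
  "dr": [
    [-0.04,-0.03,-0.03],
    [0,0,0]
  ],
  "grip": [0,0]
}}

```text
clock: 8.63
position: [0.606, 0.1471, 0.0866]
tcp_rot: [0.218, 0.976, -0.0, 0.0]
wrist_force: [-0.7, -0.1, -5.6]
gripper_width: 0.0575
```

```bash
python3 go.py .6057 .1488 .075 64.9; python3 - <<'E'
from h import *
s=robot.state(); p=np.array(s['position'])
cap('scene','s4'); c=load('s4'); x0,y0=350,110
a=cv2.imread('pics/s4.png')[y0:y0+120,x0:x0+130].astype(float); a=np.clip(255*(a/200)**.6,0,255).astype(np.uint8)
a=cv2.resize(a,None,fx=6,fy=6,interpolation=cv2.INTER_CUBIC)
h=np.array([p[0]-.0019,p[1]+.0011,p[2]+.019]); th=np.linspace(0,2*np.pi,40)
for r,z,col in((.042,h[2]+.008,(0,255,0)),(.029,h[2]+.05,(0,255,255))):
    q=np.array([(w2p(c,[h[0]+r*np.cos(t),h[1]+r*np.sin(t),z])+.5-[x0,y0])*6 for t in th]).astype(int); cv2.polylines(a,[q],True,col,1)
cv2.imwrite('pics/c7.png',cv2.resize(a,(650,600)))
E
```

```text
t 8.6333 p [0.606  0.1471 0.0866] yaw 64.86 F [-0.7 -0.1 -5.6] w 0.0575
lin units [0.02 0.04 0.29] dr units [-0.01  0.   -0.01]
```

View pics/c7.png

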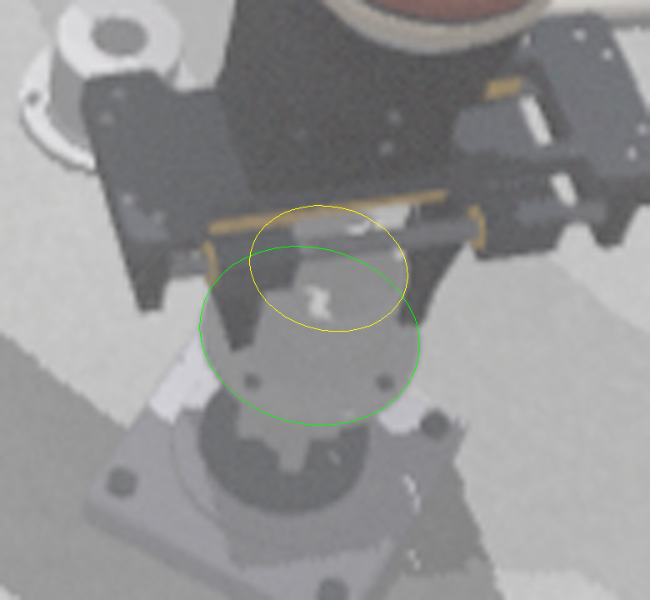

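The held hub sits where predicted, with its flange edge on the green ellipse, and is above the stub with its bolt holes level. Lowering, guarded.

Call:
{"name": "move_arm", "arguments": {
  "linear": [
    [0.02,0.04,0.15],
    [0,0,0.2],
    [0,0,0.2],
    [0,0,0.1],
    [0,0,0]
  ],
  "dr": [
    [0,0,0],
    [0,0,0],
    [0,0,0],
    [0,0,0],
    [0,0,0]
  ],
  "grip": [0,0,0,0,0]
}}

```text
clock: 9.1
position: [0.6065, 0.1463, 0.0577]
tcp_rot: [0.219, 0.976, -0.001, 0.0]
wrist_force: [-1.3, -0.1, -5.0]
gripper_width: 0.0573
```

```bash
python3 go.py .6057 .1488 .023 64.9
```

```text
t 9.1 p [0.6065 0.1463 0.0577] yaw 64.67 F [-1.3 -0.1 -5. ] w 0.0573
lin units [0.04 0.05 0.87] dr units [-0.02  0.01 -0.04]
```

Call:
{"name": "move_arm", "arguments": {
  "linear": [
    [0.04,0.07,0],
    [0,0,0.07],
    [0,0,0.07],
    [0,0,0.07],
    [0,0,0]
  ],
  "dr": [
    [0,0,0],
    [0,0,0],
    [0,0,0],
    [0,0,0],
    [0,0,0]
  ],
  "grip": [0,0,0,0,0]
}}

```text
clock: 9.52
position: [0.606, 0.1499, 0.048]
tcp_rot: [0.219, 0.976, -0.001, -0.0]
wrist_force: [-0.0, -0.3, -6.2]
gripper_width: 0.0572
```

```bash
python3 go.py .6057 .1488 .023 64.9
```

```text
t 9.5167 p [0.606  0.1499 0.048 ] yaw 64.68 F [-0.  -0.3 -6.2] w 0.0572
lin units [-0.   -0.03  0.62] dr units [-0.02  0.   -0.04]
```

The underside is at 0.067, below the spline tops at 0.076, with no contact force: the teeth have passed. Continuing down.

Call:
{"name": "move_arm", "arguments": {
  "linear": [
    [0,-0.02,0.1],
    [0,0,0.1],
    [0,0,0.1],
    [0,0,0.1],
    [0,0,0.06],
    [0,0,0]
  ],
  "dr": [
    [0,0,0],
    [0,0,0],
    [0,0,0],
    [0,0,0],
    [0,0,0],
    [0,0,0]
  ],
  "grip": [0,0,0,0,0,0]
}}

```text
clock: 10.02
position: [0.6058, 0.1491, 0.0277]
tcp_rot: [0.219, 0.976, -0.001, -0.0]
wrist_force: [0.3, 0.1, -6.3]
gripper_width: 0.0577
```

```bash
python3 go.py .6057 .1488 .023 64.9
```

```text
t 10.0167 p [0.6058 0.1491 0.0277] yaw 64.68 F [ 0.3  0.1 -6.3] w 0.0577
lin units [-0.   -0.01  0.12] dr units [-0.02  0.   -0.04]
```

Call:
{"name": "move_arm", "arguments": {
  "linear": [
    [0,0,0.05],
    [0,0,0.05],
    [0,0,0.04],
    [0,0,0]
  ],
  "dr": [
    [0,0,0],
    [0,0,0],
    [0,0,0],
    [0,0,0]
  ],
  "grip": [0,0,0,0]
}}

```text
clock: 10.35
position: [0.6063, 0.149, 0.0233]
tcp_rot: [0.219, 0.976, -0.001, 0.0]
wrist_force: [-1.0, -0.4, -5.0]
gripper_width: 0.0575
```

```bash
python3 go.py .6057 .1488 .023 64.9
```

```text
t 10.35 p [0.6063 0.149  0.0233] yaw 64.66 F [-1.  -0.4 -5. ] w 0.0575
lin units [ 0.01 -0.01  0.01] dr units [-0.01  0.01 -0.04]
```

No contact yet (the shoulder should be about here). I'll step down until the force rises.

Call:
{"name": "move_arm", "arguments": {
  "linear": [
    [0,0,0.05],
    [0,0,0.05],
    [0,0,0]
  ],
  "dr": [
    [0,0,0],
    [0,0,0],
    [0,0,0]
  ],
  "grip": [0,0,0]
}}

```text
clock: 10.6
position: [0.6068, 0.1492, 0.0235]
tcp_rot: [0.22, 0.976, 0.001, 0.0]
wrist_force: [0.3, 0.2, -5.1]
gripper_width: 0.0575
```

Call:
{"name": "move_arm", "arguments": {
  "linear": [
    [0,0,0.08],
    [0,0,0.08]
  ],
  "dr": [
    [0,0,0],
    [0,0,0]
  ],
  "grip": [0,0]
}}

```text
clock: 10.77
position: [0.6076, 0.1494, 0.0225]
tcp_rot: [0.219, 0.976, 0.002, 0.0]
wrist_force: [-23.1, -4.2, 41.9]
gripper_width: 0.0574
```

```bash
python3 go.py .6057 .1488 .023 64.9
```

```text
t 10.7667 p [0.6076 0.1494 0.0225] yaw 64.65 F [-23.1  -4.2  41.9] w 0.0574
lin units [ 0.04 -0.03 -0.01] dr units [ 0.04 -0.   -0.04]
```

Firm contact at z = 0.0225, against 0.023 expected: it's home. Next I'll relax, let go and draw up.

Call:
{"name": "move_arm", "arguments": {
  "linear": [
    [0,0,0],
    [0,0,0],
    [0,0,0],
    [0,0,0],
    [0,0,0],
    [0,0,0],
    [0,0,0],
    [0,0,0],
    [0,0,0]
  ],
  "dr": [
    [0,0,0],
    [0,0,0],
    [0,0,0],
    [0,0,0],
    [0,0,0],
    [0,0,0],
    [0,0,0],
    [0,0,0],
    [0,0,0]
  ],
  "grip": [0,0,0.75,1,1,1,1,1,1]
}}

```text
clock: 11.52
position: [0.6104, 0.15, 0.0238]
tcp_rot: [0.219, 0.976, 0.003, 0.003]
wrist_force: [-0.5, 1.3, 0.1]
gripper_width: 0.0859
```

```bash
python3 go.py .6057 .1488 .15 64.9
```

```text
t 11.5167 p [0.6104 0.15   0.0238] yaw 64.66 F [-0.5  1.3  0.1] w 0.0859
lin units [ 0.08 -0.05 -3.16] dr units [ 0.08  0.04 -0.04]
```

Call:
{"name": "move_arm", "arguments": {
  "linear": [
    [0,0,-0.2],
    [0,0,-0.4],
    [0,0,-0.6],
    [0,0,-0.6],
    [0,0,-0.6],
    [0,0,-0.6],
    [0,-0.6,-0.5],
    [0,-0.7,0],
    [0,-0.8,0],
    [0,-0.8,0],
    [0,-0.8,0],
    [0,-0.8,0],
    [0,-0.6,0],
    [0,0,0],
    [0,0,0]
  ],
  "dr": [
    [0,0,0],
    [0,0,0],
    [0,0,0],
    [0,0,0],
    [0,0,0],
    [0,0,0],
    [0,0,0],
    [0,0,0],
    [0,0,0],
    [0,0,0],
    [0,0,0],
    [0,0,0],
    [0,0,0],
    [0,0,0],
    [0,0,0]
  ],
  "grip": [1,1,1,1,1,1,1,1,1,1,1,1,1,1,1]
}}

```text
clock: 12.77
position: [0.5192, -0.0432, 0.1775]
tcp_rot: [0.219, 0.976, 0.006, 0.006]
wrist_force: [0.1, 0.0, -0.6]
gripper_width: 0.0869
```

```bash
python3 - <<'E'
from h import *
s=robot.state(); print(s['clock'],s['position'],s['wrist_force'])
t=[]
for n,x,y in(('top',215,120),('scene',340,100)):
    cap(n,n+'5'); c=load(n+'5'); a=cv2.resize(cv2.imread(f'pics/{n}5.png')[y:y+150,x:x+110],None,fx=3.6,fy=3.6,interpolation=cv2.INTER_CUBIC)
    cx,cy=(.6047,.1482) if n=='top' else (.6035,.1513); th=np.linspace(0,2*np.pi,40)
    for r,z in((.042,.05),(.029,.092)):
        q=np.array([(w2p(c,[cx+r*np.cos(k),cy+r*np.sin(k),z])+.5-[x,y])*3.6 for k in th]).astype(int); cv2.polylines(a,[q],True,(0,255,0),1)
    t.append(a)
cv2.imwrite('pics/c8.png',np.hstack(t))
E
```

```text
12.7667 [ 0.51916262 -0.04316663  0.17745042] [ 0.14476298  0.00864096 -0.62425405]
```

View pics/c8.png

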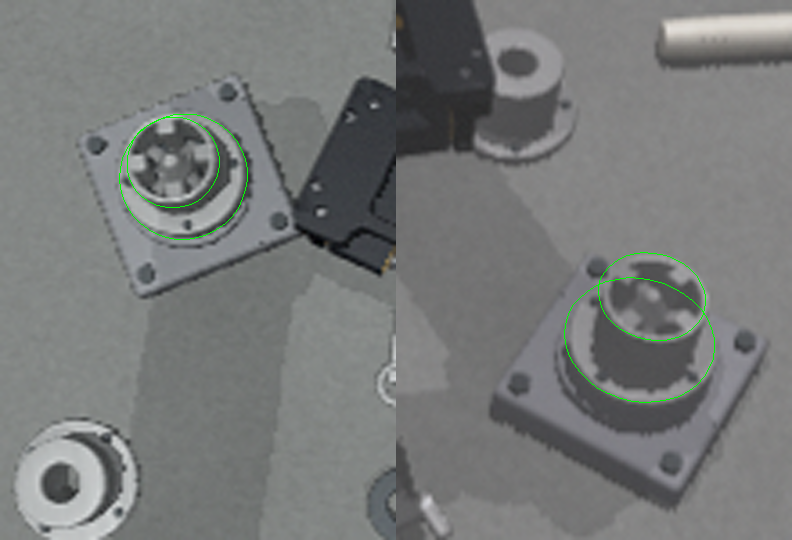

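The hub sits level on the stub, its rim and flange on the seated-height outlines (top view rim ≈ (172,160), flange ≈ (184,176)). The splines show between the teeth, the collar is untouched, and the gripper is clear and still. Handing in.

```bash
python3 -c "
from plant import robot
print(robot.job_done())"
```

```text
the job is handed in; nothing more can be done
None
```

The hub is on the splined stub with its flange down on the shoulder, the gripper is clear of it, and the job was handed in at about 12.9 s. I gripped the hub round its barrel, turned it about -5°, held it all the way down, then let go and drew clear.

**Last checks:**
- **Seating:** the downward push met firm contact at a reported z of 0.0225 m, against 0.023 m expected for fully home. The highest wrist force I read was about 48 N, during that push.
- **Final pictures:** from both cameras the hub is level, its rim and flange lie on the outlines drawn for the seated height, and the splines show between the teeth. The collar is in its place and nothing touches the gripper.

**What disagreed:**
- **Reported height:** in the pictures the fingertips were about 43–45 mm higher than the reported TCP height. Because of this my first grip closed on nothing above the hub, which did not move. I then went down in small steps watching the force and used heights relative to the successful grip.
- **Cameras:** the two views differed by about 3 mm in absolute position but agreed on the hub-to-stub distance, which is what I used.

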